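Build up a wheel set on its stand in the glass-cutting shop

TASK

Make up a wheel set on the empty post with the round foot: first the big stone wheel, then the plain metal sleeve, then the cork polishing wheel, and the brass hex nut on top. Lower each part down the post until it lies flat on the one below, rather than letting it drop, and leave the paste jar, the screwdriver and the white cup where they are.

Things in the scene. Friction and masses are not known exactly. Their poses are not given: they have to be found in the camera images.
- empty_stand: The target: an empty upright stand, fixed to the bench. Grey-painted round steel foot, diameter 80, 8 thick, carrying a bare steel post of diameter 17 that rises to 82 above the bench (its last 8 taper to diameter 6). Origin: centre of the foot's underside on the bench; z up along the post's axis. The first part rests on the foot, 8 above the origin.
- full_stand: Not a target: a fixed stand with a dark wooden 80 x 80 square foot whose post already carries two black rubber wheels of diameter 72; 82 high overall. Origin: centre of the foot's underside.
- stone_wheel: Loose grey stone grinding wheel lying flat, about 0.45 kg: disc of diameter 110, 14 thick, with a raised dark steel hub of diameter 44 on top that stands 16 above the disc (30 high overall). Grip it by the hub. Bore of diameter 24 right through. Origin: centre of the underside; z up along the bore. The next part rests on the hub's top, 30 above the origin.
- sleeve: Loose plain aluminium spacer sleeve standing on end, about 0.1 kg: round tube of outer diameter 40, bore 24, height 18. Origin: centre of the underside; z up along the bore.
- cork_wheel: Loose brown cork polishing wheel lying flat, about 0.05 kg: plain disc of diameter 62, 14 thick, bore 24. Origin: centre of the underside; z up along the bore.
- hex_nut: Loose hexagonal brass clamp nut lying flat, about 0.1 kg, unthreaded (it just slips on): 44 across the flats, 51 across the corners, 14 thick, six-sided bore 24 across. Origin: centre of the underside; z up along the bore; its x axis points to the middle of a flat (flats every 60 degrees).
- paste_jar: Bystander: loose closed jar of polishing paste, diameter 60, 70 high. Origin: centre of the underside.
- screwdriver: Bystander: loose screwdriver with a red handle, lying on the bench, 190 long, 26 thick at the handle. Its x axis runs along it from handle to tip; the origin lies on the bench below its middle.
- white_cup: Bystander: loose white open cup, empty, rim diameter 72, 75 high. Origin: centre of the underside.
Mind the look-alikes: they are no part of the job. What is meant by the cork_wheel is not pink, and is the larger of those in its own colour.

How it is judged:
By the outcome, as a careful person would: the job done as asked, in the order asked, and still so for the second after the job is handed in, with the robot touching nothing.
It also fails if it takes over 109 s, if anything falls off the work surface, if the arm or the gripper's body presses on something with over 40 N, if the wrist force passes 120 N, or if a joint passes its speed limit or range.

ROBOT

A 6-joint arm with a two-finger parallel gripper is mounted at the origin on the work surface. World frame = base frame: x ahead of the robot, y to its left, z up, the work surface at z = 0. Lengths are in m, angles in rad, forces in N, time in s.
With the tool pointing down it reaches from about 0.325 to 0.85 m from the base axis. Payload 15.5 kg.
Tool frame: the origin (TCP) lies midway between the tips of the shut fingers; the grasp point (between the pads) lies 19 mm behind it; z points along the fingers, y is the line along which they close (so a half turn about z gives the same grasp; the last joint's range is limited). The gripper opens to 91 mm and grips with 3 to 60 N. Pads are 32 mm wide; open, the fingers measure 118 mm over their backs; the gripper's body (76 mm by 178 mm) begins 60 mm behind the grasp point.
Start: joints at [-1.24, 0.494, 1.345, -0, 1.302, -0.096], TCP at [0.259, -0.569, 0.214] pointing down, gripper open.
Joint ranges: [-2.91, 2.91], [-0.82, 2.16], [0.22, 2.67], [-1.22, 4.37], [0.12, 2.79], [-3.08, 3.08]. Speed limits (rad/s): [1.89, 1.89, 2.57, 3.01, 3.01, 3.01].

INTERFACE

Orientations are given as [roll, pitch, yaw] about the fixed x, y, z axes, in that order (R = Rz(yaw) Ry(pitch) Rx(roll)).
In Python, from plant import manip gives the robot as it stands.
- The arm moves only by the tool arm_command, never from a script. Its argument "steps" is a list of rows, each a list of 6 numbers: the shift along the tool's x, y, z normalised to -1 to 1, where 1 is 0.12 m, then the turn, a rotation vector about the tool's x, y, z normalised to -1 to 1, where 1 is pi/2 rad. In form: [[x, y, z, rx, ry, rz], ...]. A call has 1 to 8 rows; each row is the pose to reach, as a shift and turn from the pose commanded when the call began, along the tool's axes at that moment; what a row does not reach only later rows make up. A row lasts 1/8 s, in which the tool goes at most 62.5 mm and 10.7 degrees, less where a joint would pass 70% of its speed; a pose out of reach is approached as far as the arm can. A call with a number of a shift or a turn outside -1 to 1 is refused whole. A call with a gripper value outside its range is refused whole. "grip" is the opening, from 0 (shut) to 1 (fully open), set as the call begins (left out, the last holds). The fingers move at their own pace and stop on an object; "grip_force" is the grip in N (left out, the last holds). Time passes only in rows, so rows that repeat a pose let the fingers close. It gives the time, the measured TCP pose, the force, the opening and the grip force at its end, in the units of the state.
- manip.read_state(): the state, without advancing time (a new reading comes with each control period).
- manip.grab_frame(name): name is "scene" or "top"; returns the picture (400x640x3 uint8, red, green, blue); there is no depth.
- manip.camera_info(name): a dict with "fx", "fy", "cx", "cy" (pixels), "k1" (the pictures are not rectified: a ray, as slopes to the right and down, at radius r is drawn at 1 + k1 r^2 times it, then the intrinsics apply), "T" (4x4, takes a point from camera to world coordinates). Camera axes: x right, y down, z forward; pixel columns grow to the right and rows downward; lengths in m; the calibration is good to about 2 mm. A picture is of the moment at which its call begins. camera_info takes no time and is no camera call.
- manip.finish_job(): hands the job in; it is judged then, once.
The state is a dict: "t": time; "joints": joint angles; "joint_velocities": joint speeds; "joint_efforts": joint torques, N m; "tcp_pos": TCP position; "ee_rot": TCP orientation; "wrist_force": force on the tool from outside, world axes, zero at the start; "moment": the same for the moment, N m; "width": finger opening in m; "gripper_force": force on a finger pad.
Only numpy, scipy, OpenCV 4.12 (cv2) and the standard library are available. Lean on these libraries where they do the work, as an engineer would, in place of code of your own. Each camera call takes 0.05 s, during which the arm holds its last target. There are 200 camera calls.

## Working session

There is one attempt and no reset: what is moved stays moved. The work goes in short steps, Python scripts to look and compute and a tool call to move; the robot and the scene stay as the last step left them, time stands still between calls to the robot, and variables do not carry over. Pictures are saved under pics/ and viewed, at most 14 in all, crops included, and the job is handed in when it is done.

Besides the shell and the picture viewer there is one more tool, called after "Request:" as name(argument=value, ...) on one line, values as JSON. arm_command: Moves the arm, as the interface text tells. Scaled input: -1 to 1 covers 0.12 m each way for a shift and pi/2 rad each way for a turn. Its arguments: {"type":"object","properties":{"steps":{"type":"array","items":{"type":"array","items":{"type":"number"}}},"grip":{"type":"number"},"grip_force":{"type":"number"}},"required":["steps"]}

```bash
mkdir -p pics; python3 - <<'E'
from plant import manip
import cv2
for n in("top","scene"):
    im=manip.grab_frame(n); cv2.imwrite(f"pics/{n}0.png",im[:,:,::-1])
    c=manip.camera_info(n); print(n,{k:(v if k!='T' else [list(map(lambda q:round(float(q),4),r)) for r in v]) for k,v in c.items()})
s=manip.read_state();print(s)
E
```

```text
top {'fx': 384.40305803325845, 'fy': 384.40305803325845, 'cx': 318.1389660728177, 'cy': 205.12141922438056, 'k1': 0.0014906323499364648, 'T': [[-0.0105, -0.9967, 0.08, 0.5], [-0.9992, 0.0074, -0.0398, -0.0105], [0.0391, -0.0803, -0.996, 0.9651], [0.0, 0.0, 0.0, 1.0]]}
scene {'fx': 426.5344866146648, 'fy': 426.5344866146648, 'cx': 319.7838384499762, 'cy': 199.37045545222531, 'k1': -0.0009292602585977129, 'T': [[-0.7802, 0.4895, -0.3894, 0.9483], [0.6254, 0.6242, -0.4682, 0.4489], [0.0139, -0.6089, -0.7931, 0.8304], [0.0, 0.0, 0.0, 1.0]]}
{'t': 0.1, 'joints': array([-1.23951245e+00,  4.94125019e-01,  1.34607287e+00,  1.55266700e-05,
        1.30250518e+00, -9.55095697e-02]), 'joint_velocities': array([ 0.00126086, -0.00388104, -0.00321196, -0.00063761, -0.00093723,
       -0.00088347]), 'joint_efforts': array([ 3.86243119e-03, -8.80236340e+01, -3.82543766e+01,  7.12139695e-02,
        4.81165666e-02, -9.59925728e-06]), 'tcp_pos': array([ 0.25861023, -0.56860561,  0.21339417]), 'ee_rot': array([-3.14048873e+00, -1.20792506e-04,  4.26789251e-01]), 'wrist_force': array([-0.09879629, -0.26257764, -0.44941015]), 'moment': array([-0.01813751,  0.050959  , -0.01992962]), 'gripper_force': 0.0, 'width': 0.09134110048713188}
```

View pics/top0.png

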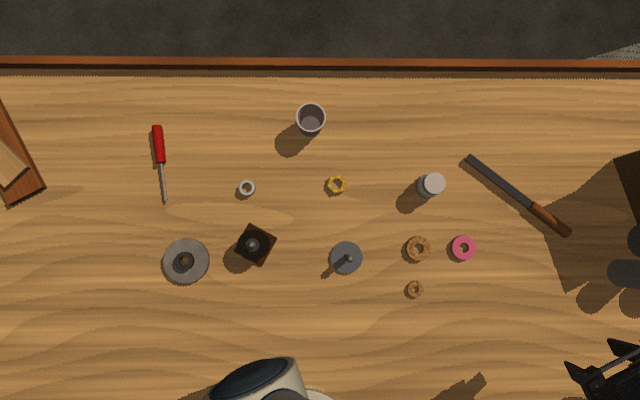

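View pics/scene0.png

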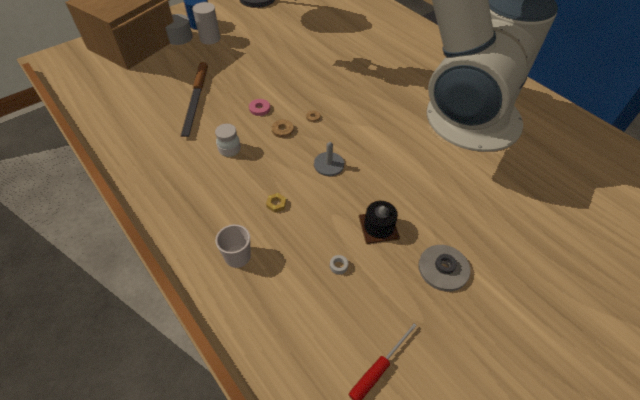

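The top view shows the stone wheel at (186,261), sleeve (247,188), nut (337,184), empty stand (346,257), cork wheel (418,249) and full stand (255,245). The scene view agrees: stone (444,267), sleeve (339,264), nut (276,202), stand (329,160), cork (283,129).

```bash
cat > h.py <<'E'
import numpy as np, cv2
from plant import manip
def ray(n,uv):
    c=manip.camera_info(n);d=np.array([(uv[0]-c['cx'])/c['fx'],(uv[1]-c['cy'])/c['fy']])
    s=d.copy()
    for _ in range(5): s=d/(1+c['k1']*(s@s))
    T=np.array(c['T']);return T[:3,3],T[:3,:3]@np.array([*s,1])
def onz(n,uv,z):
    o,d=ray(n,uv);return o+d*(z-o[2])/d[2]
def tri(a,b):
    (o1,d1),(o2,d2)=ray("top",a),ray("scene",b)
    d1,d2=d1/np.linalg.norm(d1),d2/np.linalg.norm(d2)
    t=np.linalg.lstsq(np.c_[d1,-d2],o2-o1,rcond=None)[0]
    p,q=o1+t[0]*d1,o2+t[1]*d2;return (p+q)/2,np.linalg.norm(p-q)
def blobs(m,roi,amin=15):
    x0,y0,x1,y1=roi;mm=np.zeros_like(m);mm[y0:y1,x0:x1]=m[y0:y1,x0:x1]
    cs=cv2.findContours(mm,cv2.RETR_EXTERNAL,cv2.CHAIN_APPROX_NONE)[0]
    return sorted([c[:,0,:].astype(float) for c in cs if cv2.contourArea(c)>=amin],key=len,reverse=True)
def fitcirc(P):
    A=np.c_[2*P,np.ones(len(P))];s=np.linalg.lstsq(A,(P**2).sum(1),rcond=None)[0]
    return s[:2],np.sqrt(s[2]+s[0]**2+s[1]**2)
E
python3 - <<'E'
from h import *
R={"top":{"stone":(155,232,218,292),"sleeve":(232,175,262,202),"nut":(322,170,352,198),"stand":(325,236,368,280),"cork":(402,233,434,266)},
"scene":{"stone":(412,240,476,296),"sleeve":(325,250,355,278),"nut":(260,188,292,216),"stand":(308,138,348,180),"cork":(268,118,298,140)}}
out=[]
for n in R:
    im=cv2.imread(f"pics/{n}0.png");hsv=cv2.cvtColor(im,cv2.COLOR_BGR2HSV)
    for k,r in R[n].items():
        x0,y0,x1,y1=r
        c=cv2.resize(im[y0-5:y1+5,x0-5:x1+5],(200,200),interpolation=cv2.INTER_CUBIC);out.append(c)
        print(n,k,"HSV centre/row",[tuple(hsv[(y0+y1)//2,x]) .__repr__().replace('np.uint8','') for x in range(x0,x1,6)][:8])
g=np.vstack([np.hstack(out[:5]),np.hstack(out[5:])]);cv2.imwrite("pics/crops.png",cv2.resize(g,(800,320)))
E
```

```text
top stone HSV centre/row ['((16), (141), (152))', '((17), (154), (71))', '((18), (52), (122))', '((15), (62), (58))', '((17), (47), (38))', '((14), (145), (86))', '((11), (38), (54))', '((15), (59), (112))']
top sleeve HSV centre/row ['((16), (146), (159))', '((14), (83), (105))', '((17), (148), (110))', '((14), (164), (84))', '((16), (142), (167))']
top nut HSV centre/row ['((16), (134), (173))', '((20), (176), (175))', '((16), (140), (171))', '((15), (144), (90))', '((17), (155), (171))']
top stand HSV centre/row ['((16), (140), (149))', '((5), (16), (95))', '((17), (20), (90))', '((8), (38), (54))', '((16), (44), (111))', '((9), (19), (93))', '((38), (12), (82))', '((17), (136), (146))']
top cork HSV centre/row ['((17), (137), (80))', '((15), (156), (152))', '((16), (139), (158))', '((13), (127), (90))', '((15), (155), (148))', '((16), (140), (159))']
scene stone HSV centre/row ['((17), (113), (151))', '((17), (101), (126))', '((16), (45), (118))', '((16), (46), (117))', '((18), (54), (81))', '((12), (21), (61))', '((20), (24), (63))', '((0), (19), (54))']
scene sleeve HSV centre/row ['((16), (114), (147))', '((18), (37), (157))', '((15), (125), (92))', '((18), (82), (128))', '((15), (112), (89))']
scene nut HSV centre/row ['((17), (117), (151))', '((19), (141), (154))', '((16), (132), (95))', '((18), (116), (138))', '((20), (165), (136))', '((17), (116), (110))']
scene stand HSV centre/row ['((17), (114), (155))', '((15), (77), (129))', '((25), (16), (93))', '((18), (27), (95))', '((24), (17), (75))', '((6), (14), (94))', '((18), (114), (103))']
scene cork HSV centre/row ['((17), (114), (155))', '((15), (134), (141))', '((15), (125), (108))', '((16), (134), (137))', '((17), (139), (112))']
```

View pics/crops.png

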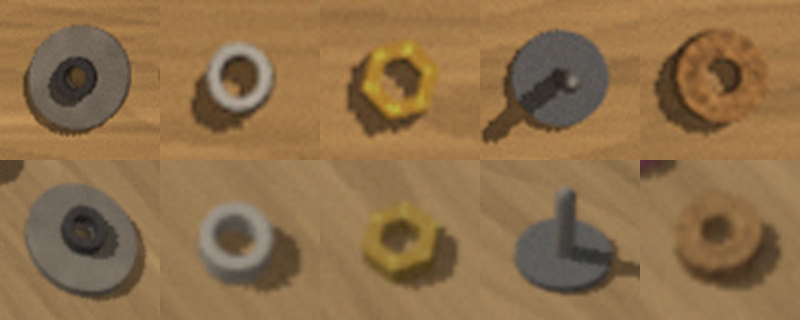

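The crops are clear: the stone wheel, sleeve and nut have clean outlines, the nut has its corners visible, and the stand has one post. The cork only differs from the wood in redness.

```bash
cat > meas.py <<'E'
from h import *
R={"top":{"stone":(155,232,218,292),"sleeve":(232,175,262,202),"nut":(322,170,352,198),"stand":(325,236,368,280),"cork":(402,233,434,266)},
"scene":{"stone":(412,240,476,296),"sleeve":(325,250,355,278),"nut":(260,188,292,216),"stand":(308,138,348,180),"cork":(268,118,298,140)}}
H={"stone":.014,"sleeve":.018,"nut":.014,"stand":.008,"cork":.014}
def feat(im,k):
    hsv=cv2.cvtColor(im,cv2.COLOR_BGR2HSV).astype(float);b,g,r=[im[:,:,i].astype(float)+1 for i in range(3)]
    if k in("stone","sleeve","stand"): return 255-hsv[...,1]
    if k=="nut": return g/r*100+np.clip(hsv[...,1]-120,0,60)*.5
    return r/g*100
if __name__=="__main__":
  vis=[]
  for n in R:
    im=cv2.imread(f"pics/{n}0.png")
    for k,(x0,y0,x1,y1) in R[n].items():
        c=im[y0:y1,x0:x1];c=cv2.resize(c,None,fx=4,fy=4,interpolation=cv2.INTER_LINEAR)
        if k=="cork": c=cv2.GaussianBlur(c,(0,0),3)
        f=cv2.normalize(feat(c,k),None,0,255,cv2.NORM_MINMAX).astype(np.uint8)
        t,m=cv2.threshold(f,0,255,cv2.THRESH_OTSU)
        cs=max(cv2.findContours(m,cv2.RETR_EXTERNAL,cv2.CHAIN_APPROX_NONE)[0],key=cv2.contourArea)
        if k=="stand": cs=cs
        hull=cv2.convexHull(cs)
        P=(hull[:,0]+.5)/4-.5+[x0,y0]
        W=np.array([onz(n,p,H[k]/2)[:2] for p in P]).astype(np.float32)*1000
        M=cv2.moments(W.reshape(-1,1,2)-W.mean(0));ctr=W.mean(0)+[M['m10']/M['m00'],M['m01']/M['m00']]
        ext=[np.ptp(W@[np.cos(a),np.sin(a)]) for a in np.linspace(0,np.pi,12,False)]
        print(n,k,"ctr mm",ctr.round(1),"eqdia",round(2*np.sqrt(abs(M['m00'])/np.pi),1),"ext",np.round([min(ext),max(ext)],1))
        v=c.copy();cv2.drawContours(v,[hull],-1,(0,255,0),1);vis.append(cv2.resize(v,(160,160)))
  cv2.imwrite("pics/fit.png",np.vstack([np.hstack(vis[:5]),np.hstack(vis[5:])]))
  # post tip
  print("tip top z.082",onz("top",(348.5,257.5),.082)*1000,"scene",onz("scene",(329.5,142.5),.082)*1000)
E
python3 meas.py
```

```text
top stone ctr mm [444.2 276.3] eqdia 110.6 ext [109.6 112.1]
top sleeve ctr mm [622.2 129.4] eqdia 41.1 ext [40.3 42. ]
top nut ctr mm [631.2 -95.6] eqdia 48.0 ext [46.4 51.5]
top stand ctr mm [ 447.5 -117. ] eqdia 79.1 ext [78. 80.]
top cork ctr mm [ 466.8 -296.6] eqdia 63.5 ext [61.7 66.5]
scene stone ctr mm [446.6 274.2] eqdia 112.2 ext [109.8 114.5]
scene sleeve ctr mm [623.7 127.3] eqdia 44.4 ext [40.5 47.4]
scene nut ctr mm [632.4 -96.2] eqdia 52.4 ext [47.5 58.1]
scene stand ctr mm [ 443.3 -125.2] eqdia 90.0 ext [ 78.  120.8]
scene cork ctr mm [ 468.8 -295.8] eqdia 69.5 ext [64.1 76.7]
tip top z.082 [ 450.12812252 -114.06799449   82.        ] scene [ 451.42338313 -116.06494951   82.        ]
```

View pics/fit.png

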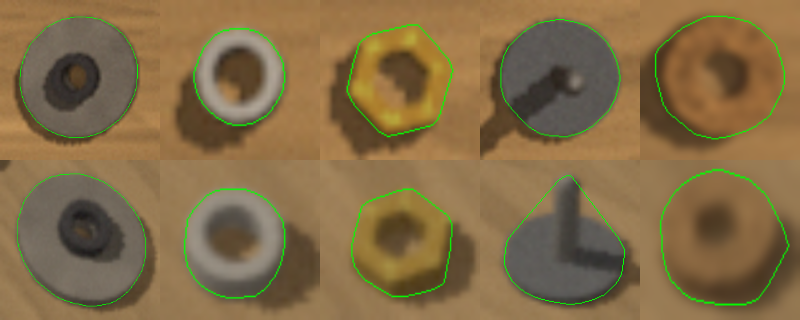

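```bash
python3 - <<'E'
from meas import *
from scipy.ndimage import center_of_mass
# nut flat direction: fit 60deg-periodic width
for n in R:
    im=cv2.imread(f"pics/{n}0.png");x0,y0,x1,y1=R[n]["nut"]
    c=cv2.resize(im[y0:y1,x0:x1],None,fx=4,fy=4)
    f=cv2.normalize(feat(c,"nut"),None,0,255,cv2.NORM_MINMAX).astype(np.uint8)
    m=cv2.threshold(f,0,255,cv2.THRESH_OTSU)[1]
    h=cv2.convexHull(max(cv2.findContours(m,cv2.RETR_EXTERNAL,cv2.CHAIN_APPROX_NONE)[0],key=cv2.contourArea))[:,0]
    W=np.array([onz(n,(p+.5)/4-.5+[x0,y0],.014 if n=="scene" else .007)[:2] for p in h])*1000
    a=np.radians(np.arange(0,180,1.));w=np.array([np.ptp(W@[np.cos(t),np.sin(t)]) for t in a])
    ph=np.angle((w*np.exp(-6j*a)).sum());  # w ~ cos(6a+ph), min at flats
    print(n,"flat dir deg mod 60",np.degrees((np.pi-(-0)-(-ph)*-1)/6)%60, "min per 60:",[(int(i*60+w[i*60:i*60+60].argmin()),round(w[i*60:i*60+60].min(),1)) for i in range(3)])
# post: tip region grey levels
im=cv2.imread("pics/scene0.png");hsv=cv2.cvtColor(im,cv2.COLOR_BGR2HSV)
print(hsv[138:160:2,322:338,1])
im=cv2.imread("pics/top0.png")
print(im[250:264,340:356].mean(2).astype(int))
E
```

```text
top flat dir deg mod 60 12.44254314922309 min per 60: [(13, np.float64(46.1)), (72, np.float64(45.9)), (134, np.float64(46.8))]
scene flat dir deg mod 60 14.076190420218804 min per 60: [(12, np.float64(50.1)), (119, np.float64(53.8)), (138, np.float64(47.1))]
[[114 114 116 112 112 115 115 113 110 116 116 117 115 118 109 110]
 [111 113 120 115 113 117 114 114 110 119 115 118 114 110 115 113]
 [117 112 114 116 111 102  78  51  43  84 107 115 118 111 115 113]
 [119 113 118 112  83  42  35  35  27  42  69 113 119 112 118 113]
 [115 114 117 110  82  52  38  48  28  29  72 109 112 116 113 113]
 [113 115 112 110  82  50  45  37  36  44  85 113 115 112 112 111]
 [117 114 112 108  74  37  30  45  27  45  86 113 110 114 108 113]
 [ 96  84  65  42  35  34  34  26  42  35  68  86  93 100 108 113]
 [ 14  22  16  19  29  40  27  41  32  27  28  18  19  19  28  56]
 [ 13  19   8  16  29  31  27  38  31  47  20  23  17  14  14  14]
 [ 22  14  14  21  29  33  37  33  31  27  24  25  14  14  19  14]]
[[ 84  87  89  87  85  88  87  90  82  87  87  89  89  88  89  86]
 [ 88  89  96  88  85  87  85  89  83  92  87  91  86  91  89  86]
 [ 87  91  92  90  94  87  86  86  87  87  88  88  88  88  90  89]
 [ 84  88  88  84  88  80  85  82  89  83  91  87  84  92  89  89]
 [ 91  89  89  83  67  52  60  68  72  74  82  84  86  85  85  86]
 [ 86  89  88  76  45  38  42  46  56  71  89  87  89  90  86  87]
 [ 87  85  77  61  33  41  40  40  63  79  97  95  89  85  83  82]
 [ 87  70  49  44  39  39  45  46  58  93 115 115  97  84  86  88]
 [ 71  47  47  49  40  37  38  45  64 101 126 121  96  85  85  89]
 [ 48  46  47  49  47  34  37  43  63  95 121 104  83  80  86  88]
 [ 53  52  49  49  50  40  44  45  52  67  87  76  71  77  87  84]
 [ 48  52  51  52  52  57  66  64  50  48  49  58  79  88  86  86]
 [ 50  53  51  51  49  68  93  82  68  70  67  77  91  85  88  85]
 [ 47  52  47  45  57  76  89  86  87  88  92  90  88  87  87  85]]
```

Nut flats lie at 13° (mod 60°), so I'll use tool yaw 43° throughout. Stand is at about (449,-117) and stone at (445,275) mm. First I turn, then travel towards the stone.

Request:
arm_command(steps=[[0, 0, 0, 0, 0, -0.1], [0, 0, 0, 0, 0, -0.206], [0, 0, 0, 0, 0, -0.206]], grip=1, grip_force=40)

```text
t: 0.48
tcp_pos: [0.2587, -0.5688, 0.2136]
ee_rot: [-3.141, -0.0, 0.75]
wrist_force: [0.6, 0.7, -0.1]
width: 0.0911
gripper_force: 0.0
```

Request:
arm_command(steps=[[0.33, -0.227, 0, 0, 0, 0], [0.66, -0.453, 0, 0, 0, 0], [0.99, -0.68, 0, 0, 0, 0], [0.99, -0.68, 0, 0, 0, 0]])

```text
t: 0.98
tcp_pos: [0.2903, -0.4252, 0.214]
ee_rot: [-3.14, -0.001, 0.748]
wrist_force: [-0.7, -0.5, 0.4]
width: 0.0913
gripper_force: 0.0
```

Request:
arm_command(steps=[[0.33, -0.227, 0, 0, 0, 0], [0.66, -0.453, 0, 0, 0, 0], [0.99, -0.68, 0, 0, 0, 0], [0.99, -0.68, 0, 0, 0, 0]])

```text
t: 1.48
tcp_pos: [0.3214, -0.2855, 0.214]
ee_rot: [-3.141, -0.0, 0.749]
wrist_force: [0.0, -0.3, 0.6]
width: 0.0911
gripper_force: 0.0
```

Request:
arm_command(steps=[[0.33, -0.227, 0, 0, 0, 0], [0.66, -0.453, 0, 0, 0, 0], [0.99, -0.68, 0, 0, 0, 0], [0.99, -0.68, 0, 0, 0, 0]])

```text
t: 1.98
tcp_pos: [0.3531, -0.1455, 0.214]
ee_rot: [3.141, -0.0, 0.751]
wrist_force: [0.0, -0.1, 0.1]
width: 0.0909
gripper_force: 0.0
```

Request:
arm_command(steps=[[0.33, -0.227, 0, 0, 0, 0], [0.66, -0.453, 0, 0, 0, 0], [0.99, -0.68, 0, 0, 0, 0], [0.99, -0.68, 0, 0, 0, 0]])

```text
t: 2.48
tcp_pos: [0.385, -0.005, 0.214]
ee_rot: [3.141, -0.001, 0.751]
wrist_force: [0.4, -1.2, -0.1]
width: 0.0907
gripper_force: 0.0
```

Request:
arm_command(steps=[[0.33, -0.227, 0, 0, 0, 0], [0.66, -0.453, 0, 0, 0, 0], [0.99, -0.68, 0, 0, 0, 0], [0.99, -0.68, 0, 0, 0, 0]])

```text
t: 2.98
tcp_pos: [0.4168, 0.1354, 0.2139]
ee_rot: [3.141, -0.001, 0.751]
wrist_force: [0.2, -0.5, -0.6]
width: 0.0911
gripper_force: 0.0
```

Request:
arm_command(steps=[[0.33, -0.227, 0, 0, 0, 0], [0.66, -0.453, 0, 0, 0, 0], [0.99, -0.68, 0, 0, 0, 0], [0.99, -0.68, 0, 0, 0, 0]])

```text
t: 3.48
tcp_pos: [0.4482, 0.2757, 0.2136]
ee_rot: [3.141, -0.001, 0.75]
wrist_force: [-0.8, -1.0, -0.7]
width: 0.0913
gripper_force: 0.0
```

Request:
arm_command(steps=[[-0.02, -0.013, 0.3, 0, 0, 0], [-0.02, -0.013, 0.65, 0, 0, 0], [-0.02, -0.013, 0.96, 0, 0, 0], [-0.02, -0.013, 0.96, 0, 0, 0]])

```text
t: 3.98
tcp_pos: [0.4428, 0.272, 0.097]
ee_rot: [-3.14, 0.005, 0.748]
wrist_force: [-0.4, -0.4, 0.2]
width: 0.0912
gripper_force: 0.0
```

Request:
arm_command(steps=[[0, 0, 0.2, 0, 0, 0], [0, 0, 0.4, 0, 0, 0], [0, 0, 0.55, 0, 0, 0], [0, 0, 0.62, 0, 0, 0], [0, 0, 0.67, 0, 0, 0], [0, 0, 0.67, 0, 0, 0]])

```text
t: 4.72
tcp_pos: [0.4438, 0.2746, 0.0188]
ee_rot: [3.141, -0.0, 0.75]
wrist_force: [-0.2, -1.1, -0.4]
width: 0.0913
gripper_force: 0.0
```

Request:
arm_command(steps=[[0, 0, 0, 0, 0, 0], [0, 0, 0, 0, 0, 0], [0, 0, 0, 0, 0, 0], [0, 0, 0, 0, 0, 0], [0, 0, 0, 0, 0, 0], [0, 0, 0, 0, 0, 0], [0, 0, 0, 0, 0, 0], [0, 0, 0, 0, 0, 0]], grip=0, grip_force=40)

```text
t: 5.72
tcp_pos: [0.4435, 0.2747, 0.0183]
ee_rot: [3.142, -0.0, 0.75]
wrist_force: [1.1, -0.9, 0.7]
width: 0.0427
gripper_force: 40.0
```

Request:
arm_command(steps=[[0, 0, -0.08, 0, 0, 0], [0, 0, -0.25, 0, 0, 0], [0, 0, -0.45, 0, 0, 0], [0, 0, -0.65, 0, 0, 0], [0, 0, -0.85, 0, 0, 0], [0, 0, -1, 0, 0, 0], [0, 0, -1, 0, 0, 0]])

```text
t: 6.6
tcp_pos: [0.4438, 0.275, 0.1396]
ee_rot: [3.141, -0.002, 0.751]
wrist_force: [0.2, -0.7, -4.7]
width: 0.0429
gripper_force: 40.0
```

```bash
python3 - <<'E'
from h import *
a=manip.grab_frame("scene")[:,:,::-1];b=manip.grab_frame("top")[:,:,::-1]
print(manip.read_state()['wrist_force'])
cv2.imwrite("pics/lift1.png",np.vstack([cv2.resize(a[100:340,250:570],(640,480))]))
E
```

```text
[-0.68290674 -0.59980981 -3.06323843]
```

View pics/lift1.png

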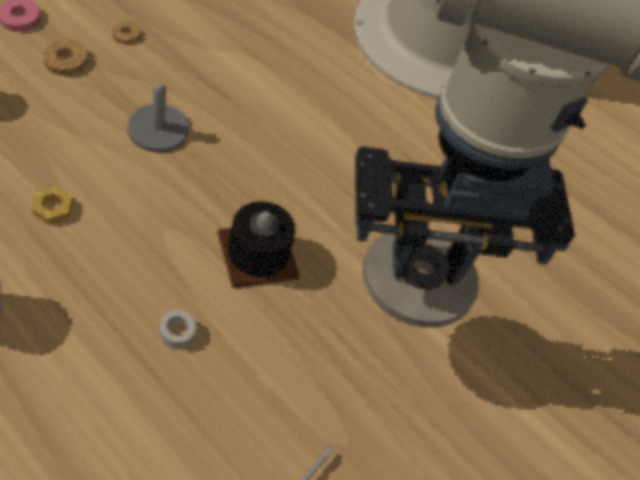

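The wheel is held level at about (420,275) in the crop, with its shadow well below it. Now I carry it over the post.

Request:
arm_command(steps=[[-0.12, 0.134, 0, 0, 0, 0], [-0.24, 0.269, 0, 0, 0, 0], [-0.37, 0.403, 0, 0, 0, 0], [-0.49, 0.537, 0, 0, 0, 0], [-0.61, 0.672, 0, 0, 0, 0], [-0.73, 0.806, 0, 0, 0, 0]])

```text
t: 7.45
tcp_pos: [0.4446, 0.1435, 0.1374]
ee_rot: [-3.141, 0.001, 0.75]
wrist_force: [0.4, 0.1, -2.6]
width: 0.0428
gripper_force: 40.0
```

Request:
arm_command(steps=[[-0.12, 0.134, 0, 0, 0, 0], [-0.24, 0.269, 0, 0, 0, 0], [-0.37, 0.403, 0, 0, 0, 0], [-0.49, 0.537, 0, 0, 0, 0], [-0.61, 0.672, 0, 0, 0, 0], [-0.73, 0.806, 0, 0, 0, 0]])

```text
t: 8.2
tcp_pos: [0.4465, 0.0132, 0.1375]
ee_rot: [-3.14, 0.001, 0.75]
wrist_force: [-0.2, -0.2, -3.0]
width: 0.0433
gripper_force: 40.0
```

Request:
arm_command(steps=[[-0.12, 0.134, 0, 0, 0, 0], [-0.24, 0.269, 0, 0, 0, 0], [-0.37, 0.403, 0, 0, 0, 0], [-0.49, 0.537, 0, 0, 0, 0], [-0.63, 0.702, 0, 0, 0, 0], [-0.7, 0.78, 0, 0, 0, 0], [-0.73, 0.806, 0, 0, 0, 0], [-0.73, 0.806, 0, 0, 0, 0]])

```text
t: 9.2
tcp_pos: [0.4488, -0.1163, 0.1381]
ee_rot: [-3.141, 0.0, 0.75]
wrist_force: [0.6, -0.5, -1.8]
width: 0.0426
gripper_force: 40.0
```

```bash
python3 - <<'E'
from h import *
a=manip.grab_frame("scene")[:,:,::-1];b=manip.grab_frame("top")[:,:,::-1]
s=manip.read_state();print(s['tcp_pos'],s['wrist_force'])
cv2.imwrite("pics/s1.png",a);cv2.imwrite("pics/t1.png",b)
cv2.imwrite("pics/over1.png",np.hstack([cv2.resize(a[80:200,270:390],(400,400)),cv2.resize(b[200:320,286:406],(400,400))]))
E
```

```text
[ 0.44888276 -0.11605009  0.1382205 ] [ 0.30759461  0.76081932 -3.72582217]
```

View pics/over1.png

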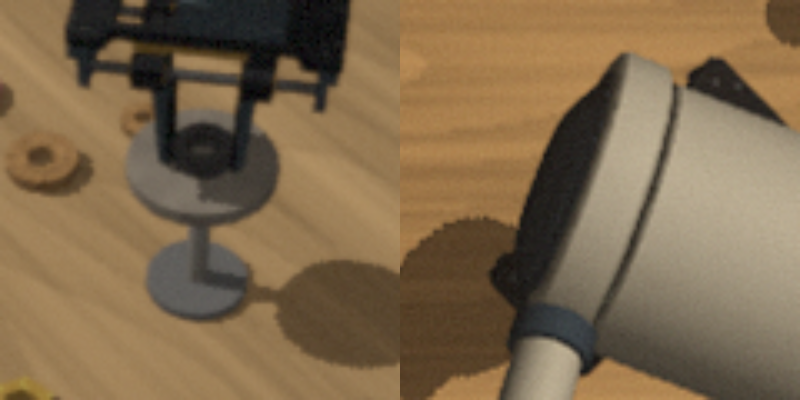

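```bash
python3 - <<'E'
from h import *
im=cv2.imread("pics/s1.png");S=cv2.cvtColor(im,cv2.COLOR_BGR2HSV)[...,1]
def ell(roi,z,ymin):
    x0,y0,x1,y1=roi;c=cv2.resize(S[y0:y1,x0:x1],None,fx=4,fy=4);m=((c<70)*255).astype(np.uint8)
    k=max(cv2.findContours(m,cv2.RETR_EXTERNAL,cv2.CHAIN_APPROX_NONE)[0],key=cv2.contourArea)[:,0]
    P=(k+.5)/4-.5+[x0,y0];P=P[P[:,1]>ymin]; P=P[(P[:,1]<y1-1.5)&(P[:,0]>x0+1)&(P[:,0]<x1-2)]
    W=np.array([onz("scene",p,z)[:2] for p in P])*1000;c,r=fitcirc(W)
    print(roi,c.round(1),round(r,1),"resid",np.abs(np.linalg.norm(W-c,axis=1)-r).mean().round(2),len(P))
# upper edge sees top rim, lower sees bottom rim: use lower half at bottom z, sides
for z in(.120,.127,.134): ell((303,108,360,150),z,122)
for z in(0,.004,.008): ell((308,148,350,180),z,160)
E
```

```text
(303, 108, 360, 150) [ 449.2 -118.4] 54.4 resid 1.01 279
(303, 108, 360, 150) [ 454.1 -112.8] 53.8 resid 1.0 279
(303, 108, 360, 150) [ 459.  -107.3] 53.3 resid 0.99 279
(308, 148, 350, 180) [ 448.6 -118.7] 39.5 resid 0.47 182
(308, 148, 350, 180) [ 451. -116.] 39.3 resid 0.46 182
(308, 148, 350, 180) [ 453.4 -113.3] 39.1 resid 0.46 182
```

Measured in the same camera and plane, the wheel (449.2,-118.4) and foot (448.6,-118.7) are aligned to under 1 mm, so I lower it.

Request:
arm_command(steps=[[0, 0, 0.08, 0, 0, 0], [0, 0, 0.16, 0, 0, 0], [0, 0, 0.24, 0, 0, 0], [0, 0, 0.32, 0, 0, 0], [0, 0, 0.38, 0, 0, 0], [0, 0, 0.44, 0, 0, 0], [0, 0, 0.5, 0, 0, 0], [0, 0, 0.5, 0, 0, 0]])

```text
t: 10.3
tcp_pos: [0.4488, -0.1166, 0.0779]
ee_rot: [-3.141, 0.0, 0.75]
wrist_force: [0.5, -0.0, -3.5]
width: 0.0429
gripper_force: 40.0
```

Request:
arm_command(steps=[[0, 0, 0.06, 0, 0, 0], [0, 0, 0.12, 0, 0, 0], [0, 0, 0.18, 0, 0, 0], [0, 0, 0.24, 0, 0, 0], [0, 0, 0.3, 0, 0, 0], [0, 0, 0.36, 0, 0, 0], [0, 0, 0.36, 0, 0, 0]])

```text
t: 11.18
tcp_pos: [0.4488, -0.1166, 0.0346]
ee_rot: [-3.141, 0.0, 0.75]
wrist_force: [-0.5, 1.3, -3.7]
width: 0.0424
gripper_force: 40.0
```

Request:
arm_command(steps=[[0, 0, 0.03, 0, 0, 0], [0, 0, 0.05, 0, 0, 0], [0, 0, 0.06, 0, 0, 0], [0, 0, 0.068, 0, 0, 0], [0, 0, 0.072, 0, 0, 0], [0, 0, 0.072, 0, 0, 0]])

```text
t: 11.92
tcp_pos: [0.4491, -0.1167, 0.0265]
ee_rot: [3.142, -0.0, 0.75]
wrist_force: [0.3, 0.3, -3.0]
width: 0.0429
gripper_force: 40.0
```

Not yet in contact, so I lower in 0.5 mm steps.

Request:
arm_command(steps=[[0, 0, 0.004, 0, 0, 0], [0, 0, 0.008, 0, 0, 0], [0, 0, 0.008, 0, 0, 0]])

```text
t: 12.3
tcp_pos: [0.4491, -0.1167, 0.0262]
ee_rot: [3.141, -0.0, 0.75]
wrist_force: [-4.0, 0.7, 17.0]
width: 0.0428
gripper_force: 40.0
```

Request:
arm_command(steps=[[0, 0, 0.004, 0, 0, 0], [0, 0, 0.004, 0, 0, 0], [0, 0, 0.004, 0, 0, 0]])

```text
t: 12.68
tcp_pos: [0.4491, -0.1167, 0.0261]
ee_rot: [3.141, -0.0, 0.751]
wrist_force: [-6.1, 2.7, 29.6]
width: 0.0427
gripper_force: 40.0
```

Contact came at the predicted height. I ease off, release and rise.

Request:
arm_command(steps=[[0, 0, -0.012, 0, 0, 0], [0, 0, -0.012, 0, 0, 0]])

```text
t: 12.92
tcp_pos: [0.4491, -0.1167, 0.0265]
ee_rot: [3.141, -0.0, 0.75]
wrist_force: [0.6, 0.7, -2.7]
width: 0.0424
gripper_force: 40.0
```

Request:
arm_command(steps=[[0, 0, 0, 0, 0, 0], [0, 0, 0, 0, 0, 0], [0, 0, 0, 0, 0, 0], [0, 0, 0, 0, 0, 0], [0, 0, 0, 0, 0, 0]], grip=1)

```text
t: 13.55
tcp_pos: [0.4491, -0.1167, 0.0265]
ee_rot: [3.142, -0.0, 0.75]
wrist_force: [-0.0, -0.0, -0.0]
width: 0.0893
gripper_force: 0.0
```

Request:
arm_command(steps=[[0, 0, -0.1, 0, 0, 0], [0, 0, -0.3, 0, 0, 0], [0, 0, -0.6, 0, 0, 0], [0, 0, -1, 0, 0, 0], [0, 0, -1, 0, 0, 0]])

```text
t: 14.18
tcp_pos: [0.4507, -0.1173, 0.1501]
ee_rot: [3.136, -0.003, 0.75]
wrist_force: [-0.7, 0.1, -1.5]
width: 0.0915
gripper_force: 0.0
```

Request:
arm_command(steps=[[0.27, -0.056, 0, 0, 0, 0], [0.55, -0.112, 0, 0, 0, 0], [0.817, -0.168, 0, 0, 0, 0], [0.817, -0.168, 0, 0, 0, 0]])

```text
t: 14.68
tcp_pos: [0.5076, -0.0336, 0.1464]
ee_rot: [-3.141, -0.0, 0.753]
wrist_force: [0.2, -0.8, -0.3]
width: 0.091
gripper_force: 0.0
```

Request:
arm_command(steps=[[0.27, -0.056, 0, 0, 0, 0], [0.55, -0.112, 0, 0, 0, 0], [0.817, -0.168, 0, 0, 0, 0], [0.817, -0.168, 0, 0, 0, 0]])

```text
t: 15.18
tcp_pos: [0.5653, 0.0473, 0.1463]
ee_rot: [-3.141, 0.0, 0.752]
wrist_force: [0.8, -0.8, 0.4]
width: 0.0913
gripper_force: 0.0
```

Request:
arm_command(steps=[[0.27, -0.056, 0, 0, 0, 0], [0.55, -0.112, 0, 0, 0, 0], [0.817, -0.168, 0, 0, 0, 0], [0.817, -0.168, 0, 0, 0, 0], [0.817, -0.168, 0, 0, 0, 0]])

```text
t: 15.8
tcp_pos: [0.622, 0.1268, 0.1462]
ee_rot: [-3.141, 0.001, 0.75]
wrist_force: [0.4, -0.5, 0.2]
width: 0.0913
gripper_force: 0.0
```

Request:
arm_command(steps=[[0, 0, 0.25, 0, 0, 0], [0, 0, 0.5, 0, 0, 0], [0, 0, 0.75, 0, 0, 0], [0, 0, 0.92, 0, 0, 0], [0, 0, 1, 0, 0, 0], [0, 0, 1, 0, 0, 0]])

```text
t: 16.55
tcp_pos: [0.6225, 0.1274, 0.0264]
ee_rot: [-3.141, 0.001, 0.75]
wrist_force: [-0.3, -0.3, 0.2]
width: 0.0916
gripper_force: 0.0
```

```bash
python3 - <<'E'
from h import *
a=manip.grab_frame("scene")[:,:,::-1]
s=manip.read_state();print(s['tcp_pos'],s['wrist_force'])
cv2.imwrite("pics/s2.png",a)
cv2.imwrite("pics/sl.png",cv2.resize(a[120:310,260:420],(640,600)[::1]))
E
```

```text
[0.62297081 0.12764108 0.02701248] [0.20071709 0.49914146 0.38036928]
```

View pics/sl.png

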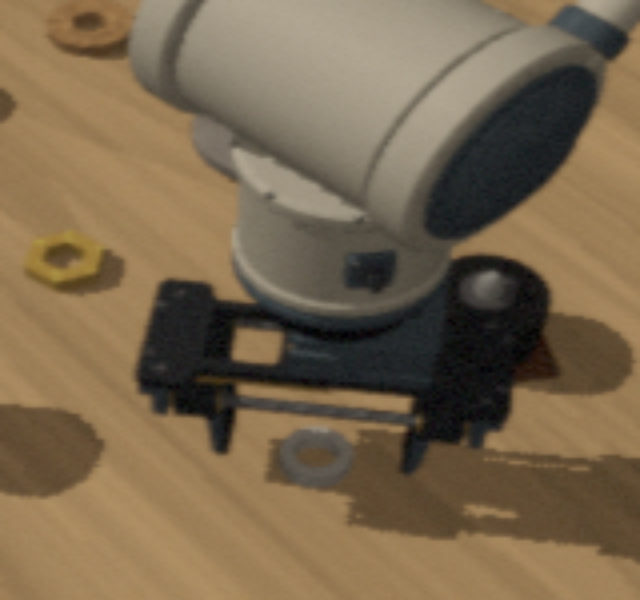

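The sleeve (315,457 in the crop) is between the fingers, which clear the full stand. I lower and grip.

Request:
arm_command(steps=[[0, 0, 0.08, 0, 0, 0], [0, 0, 0.14, 0, 0, 0], [0, 0, 0.175, 0, 0, 0], [0, 0, 0.175, 0, 0, 0]])

```text
t: 17.1
tcp_pos: [0.6227, 0.1281, 0.0051]
ee_rot: [-3.141, 0.001, 0.751]
wrist_force: [-0.5, -0.4, -0.6]
width: 0.0915
gripper_force: 0.0
```

Request:
arm_command(steps=[[0, 0, 0, 0, 0, 0], [0, 0, 0, 0, 0, 0], [0, 0, 0, 0, 0, 0], [0, 0, 0, 0, 0, 0], [0, 0, 0, 0, 0, 0], [0, 0, 0, 0, 0, 0], [0, 0, 0, 0, 0, 0], [0, 0, 0, 0, 0, 0]], grip=0, grip_force=25)

```text
t: 18.1
tcp_pos: [0.6229, 0.1281, 0.0055]
ee_rot: [-3.142, -0.0, 0.75]
wrist_force: [0.2, 0.1, 0.4]
width: 0.0392
gripper_force: 25.0
```

Request:
arm_command(steps=[[0, 0, -0.08, 0, 0, 0], [0, 0, -0.25, 0, 0, 0], [0, 0, -0.45, 0, 0, 0], [0, 0, -0.65, 0, 0, 0], [0, 0, -0.85, 0, 0, 0], [0, 0, -1, 0, 0, 0], [0, 0, -1, 0, 0, 0]])

```text
t: 18.98
tcp_pos: [0.6237, 0.1282, 0.1269]
ee_rot: [3.14, -0.002, 0.75]
wrist_force: [0.1, 0.9, -1.2]
width: 0.0393
gripper_force: 25.0
```

Request:
arm_command(steps=[[-0.14, 0.028, 0, 0, 0, 0], [-0.28, 0.057, 0, 0, 0, 0], [-0.42, 0.086, 0, 0, 0, 0], [-0.56, 0.114, 0, 0, 0, 0], [-0.7, 0.143, 0, 0, 0, 0], [-0.817, 0.168, 0, 0, 0, 0]])

```text
t: 19.73
tcp_pos: [0.5643, 0.0455, 0.1255]
ee_rot: [3.142, -0.0, 0.75]
wrist_force: [1.0, -0.4, -0.4]
width: 0.039
gripper_force: 25.0
```

Request:
arm_command(steps=[[-0.14, 0.028, 0, 0, 0, 0], [-0.28, 0.057, 0, 0, 0, 0], [-0.42, 0.086, 0, 0, 0, 0], [-0.56, 0.114, 0, 0, 0, 0], [-0.7, 0.143, 0, 0, 0, 0], [-0.817, 0.168, 0, 0, 0, 0]])

```text
t: 20.48
tcp_pos: [0.5063, -0.036, 0.1255]
ee_rot: [-3.142, 0.0, 0.75]
wrist_force: [0.0, -0.3, -0.6]
width: 0.0391
gripper_force: 25.0
```

Request:
arm_command(steps=[[-0.14, 0.028, 0, 0, 0, 0], [-0.28, 0.057, 0, 0, 0, 0], [-0.42, 0.086, 0, 0, 0, 0], [-0.56, 0.114, 0, 0, 0, 0], [-0.7, 0.143, 0, 0, 0, 0], [-0.78, 0.16, 0, 0, 0, 0], [-0.817, 0.168, 0, 0, 0, 0], [-0.817, 0.168, 0, 0, 0, 0]])

```text
t: 21.48
tcp_pos: [0.4491, -0.1168, 0.1255]
ee_rot: [-3.142, -0.0, 0.75]
wrist_force: [0.2, 0.9, -1.2]
width: 0.0393
gripper_force: 25.0
```

```bash
python3 - <<'E'
from h import *
a=manip.grab_frame("scene")[:,:,::-1]
s=manip.read_state();print(s['tcp_pos'],s['wrist_force'])
cv2.imwrite("pics/s3.png",a)
cv2.imwrite("pics/over2.png",cv2.resize(a[85:195,270:390],(600,550)))
E
```

```text
[ 0.44921609 -0.11659459  0.12548229] [ 0.21937335  0.7154251  -0.56084621]
```

View pics/over2.png

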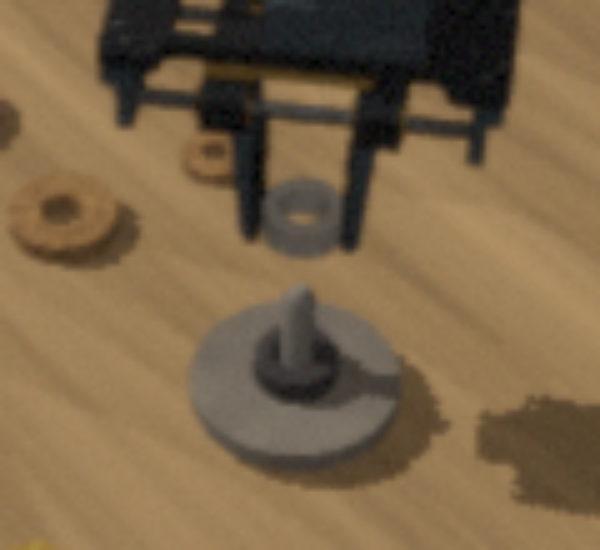

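The sleeve is level at about (302,216), directly above the post tip at (302,288); the stone lies flat on the foot. I check the offset with numbers.

```bash
python3 - <<'E'
from h import *
g=lambda x,y:((x+.5)/5-.5+270,(y+.5)/5-.5+85)
print(onz("scene",g(302,216.5),.129)*1000,onz("scene",g(301.5,288),.082)*1000)
E
```

```text
[ 450.62441848 -117.52591006  129.        ] [ 449.98278077 -116.26044577   82.        ]
```

Request:
arm_command(steps=[[0, 0, 0.08, 0, 0, 0], [0, 0, 0.16, 0, 0, 0], [0, 0, 0.24, 0, 0, 0], [0, 0, 0.32, 0, 0, 0], [0, 0, 0.38, 0, 0, 0], [0, 0, 0.44, 0, 0, 0], [0, 0, 0.5, 0, 0, 0], [0, 0, 0.5, 0, 0, 0]])

```text
t: 22.52
tcp_pos: [0.4488, -0.1166, 0.065]
ee_rot: [-3.141, 0.0, 0.75]
wrist_force: [0.3, 0.5, -1.5]
width: 0.039
gripper_force: 25.0
```

Request:
arm_command(steps=[[0, 0, 0.06, 0, 0, 0], [0, 0, 0.11, 0, 0, 0], [0, 0, 0.15, 0, 0, 0], [0, 0, 0.17, 0, 0, 0], [0, 0, 0.176, 0, 0, 0], [0, 0, 0.176, 0, 0, 0]])

```text
t: 23.28
tcp_pos: [0.4491, -0.1167, 0.0444]
ee_rot: [3.142, -0.0, 0.75]
wrist_force: [0.3, -0.5, -0.7]
width: 0.0388
gripper_force: 25.0
```

Request:
arm_command(steps=[[0, 0, 0.004, 0, 0, 0], [0, 0, 0.008, 0, 0, 0], [0, 0, 0.008, 0, 0, 0]])

```text
t: 23.65
tcp_pos: [0.4491, -0.1167, 0.0435]
ee_rot: [3.141, -0.0, 0.75]
wrist_force: [-0.2, 0.5, 0.3]
width: 0.0393
gripper_force: 25.0
```

Request:
arm_command(steps=[[0, 0, 0.003, 0, 0, 0], [0, 0, 0.006, 0, 0, 0], [0, 0, 0.006, 0, 0, 0]])

```text
t: 24.02
tcp_pos: [0.4491, -0.1167, 0.0433]
ee_rot: [3.141, -0.0, 0.75]
wrist_force: [-4.0, 0.9, 18.8]
width: 0.0393
gripper_force: 25.0
```

Request:
arm_command(steps=[[0, 0, -0.007, 0, 0, 0], [0, 0, -0.007, 0, 0, 0]])

```text
t: 24.28
tcp_pos: [0.4491, -0.1167, 0.0435]
ee_rot: [3.142, -0.0, 0.75]
wrist_force: [-0.1, -0.7, -1.2]
width: 0.0392
gripper_force: 25.0
```

Request:
arm_command(steps=[[0, 0, 0, 0, 0, 0], [0, 0, 0, 0, 0, 0], [0, 0, 0, 0, 0, 0], [0, 0, 0, 0, 0, 0], [0, 0, 0, 0, 0, 0]], grip=1)

```text
t: 24.9
tcp_pos: [0.449, -0.1167, 0.0435]
ee_rot: [-3.142, 0.0, 0.75]
wrist_force: [0.3, 0.4, 0.1]
width: 0.086
gripper_force: 0.0
```

Request:
arm_command(steps=[[0, 0, -0.1, 0, 0, 0], [0, 0, -0.3, 0, 0, 0], [0, 0, -0.6, 0, 0, 0], [0, 0, -0.85, 0, 0, 0], [0, 0, -0.85, 0, 0, 0]])

```text
t: 25.52
tcp_pos: [0.4502, -0.1171, 0.148]
ee_rot: [3.138, -0.002, 0.751]
wrist_force: [0.2, 0.4, -0.3]
width: 0.091
gripper_force: 0.0
```

Request:
arm_command(steps=[[-0.15, 0.2, 0, 0, 0, 0], [-0.3, 0.4, 0, 0, 0, 0], [-0.453, 0.6, 0, 0, 0, 0], [-0.453, 0.6, 0, 0, 0, 0]])

```text
t: 26.02
tcp_pos: [0.4583, -0.2079, 0.1451]
ee_rot: [-3.141, 0.0, 0.748]
wrist_force: [0.1, 1.2, -0.3]
width: 0.091
gripper_force: 0.0
```

Request:
arm_command(steps=[[-0.15, 0.2, 0, 0, 0, 0], [-0.3, 0.4, 0, 0, 0, 0], [-0.453, 0.6, 0, 0, 0, 0], [-0.453, 0.6, 0, 0, 0, 0]])

```text
t: 26.52
tcp_pos: [0.4677, -0.2969, 0.1451]
ee_rot: [-3.141, 0.0, 0.749]
wrist_force: [-0.3, 0.8, -0.2]
width: 0.0913
gripper_force: 0.0
```

Request:
arm_command(steps=[[0, 0, 0.25, 0, 0, 0], [0, 0, 0.5, 0, 0, 0], [0, 0, 0.75, 0, 0, 0], [0, 0, 0.92, 0, 0, 0], [0, 0, 0.98, 0, 0, 0], [0, 0, 0.98, 0, 0, 0]])

```text
t: 27.28
tcp_pos: [0.4676, -0.2953, 0.028]
ee_rot: [-3.141, 0.0, 0.751]
wrist_force: [0.7, -0.1, 0.7]
width: 0.0911
gripper_force: 0.0
```

```bash
python3 - <<'E'
from h import *
a=manip.grab_frame("scene")[:,:,::-1]
s=manip.read_state();print(s['tcp_pos'],s['wrist_force'])
cv2.imwrite("pics/s4.png",a)
cv2.imwrite("pics/ck.png",cv2.resize(a[60:190,230:370],(560,520)))
E
```

```text
[ 0.46789241 -0.29577498  0.02844726] [-0.21780306 -0.54409505 -0.23952498]
```

View pics/ck.png

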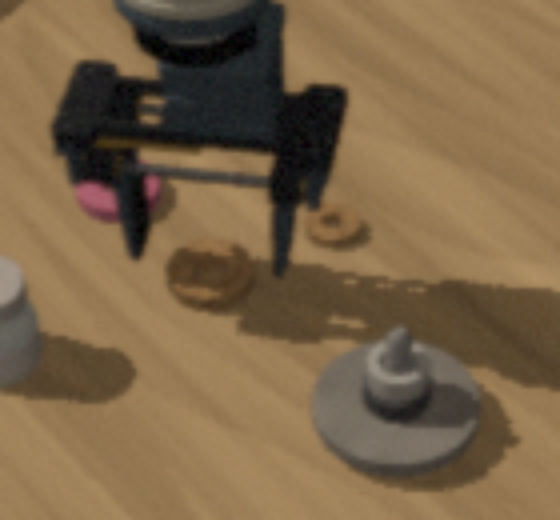

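The cork (210,273 in the crop) lies between the fingers; the pink and small cork rings are clear. The sleeve sits on the hub. I lower, grip lightly and lift.

Request:
arm_command(steps=[[0, 0, 0.08, 0, 0, 0], [0, 0, 0.15, 0, 0, 0], [0, 0, 0.19, 0, 0, 0], [0, 0, 0.19, 0, 0, 0]])

```text
t: 27.82
tcp_pos: [0.4675, -0.296, 0.0047]
ee_rot: [-3.141, 0.0, 0.75]
wrist_force: [-0.8, 0.9, -0.4]
width: 0.0912
gripper_force: 0.0
```

Request:
arm_command(steps=[[0, 0, 0, 0, 0, 0], [0, 0, 0, 0, 0, 0], [0, 0, 0, 0, 0, 0], [0, 0, 0, 0, 0, 0], [0, 0, 0, 0, 0, 0], [0, 0, 0, 0, 0, 0]], grip=0, grip_force=15)

```text
t: 28.58
tcp_pos: [0.4678, -0.2962, 0.0052]
ee_rot: [3.141, -0.0, 0.75]
wrist_force: [-0.5, -0.6, 4.0]
width: 0.0613
gripper_force: 15.0
```

Request:
arm_command(steps=[[0, 0, -0.08, 0, 0, 0], [0, 0, -0.25, 0, 0, 0], [0, 0, -0.45, 0, 0, 0], [0, 0, -0.65, 0, 0, 0], [0, 0, -0.85, 0, 0, 0], [0, 0, -1, 0, 0, 0], [0, 0, -1, 0, 0, 0]])

```text
t: 29.45
tcp_pos: [0.4683, -0.2966, 0.1265]
ee_rot: [3.139, -0.0, 0.75]
wrist_force: [-0.1, 0.1, -0.7]
width: 0.0617
gripper_force: 15.0
```

Request:
arm_command(steps=[[0.08, -0.1, 0, 0, 0, 0], [0.16, -0.2, 0, 0, 0, 0], [0.24, -0.32, 0, 0, 0, 0], [0.33, -0.44, 0, 0, 0, 0], [0.4, -0.53, 0, 0, 0, 0], [0.453, -0.6, 0, 0, 0, 0]])

```text
t: 30.2
tcp_pos: [0.4584, -0.2054, 0.1252]
ee_rot: [3.141, -0.0, 0.751]
wrist_force: [0.6, 0.3, -0.2]
width: 0.0612
gripper_force: 15.0
```

Request:
arm_command(steps=[[0.08, -0.1, 0, 0, 0, 0], [0.16, -0.2, 0, 0, 0, 0], [0.24, -0.32, 0, 0, 0, 0], [0.33, -0.44, 0, 0, 0, 0], [0.4, -0.53, 0, 0, 0, 0], [0.44, -0.585, 0, 0, 0, 0], [0.453, -0.6, 0, 0, 0, 0], [0.453, -0.6, 0, 0, 0, 0]])

```text
t: 31.2
tcp_pos: [0.4492, -0.1168, 0.1251]
ee_rot: [3.141, -0.0, 0.75]
wrist_force: [0.5, -0.3, 0.8]
width: 0.0614
gripper_force: 15.0
```

```bash
python3 - <<'E'
from h import *
a=manip.grab_frame("scene")[:,:,::-1]
s=manip.read_state();print(s['tcp_pos'],s['wrist_force'])
cv2.imwrite("pics/s5.png",a)
cv2.imwrite("pics/over3.png",cv2.resize(a[85:195,270:390],(600,550)))
E
```

```text
[ 0.44922145 -0.11698711  0.12512138] [ 0.03027773 -0.23740286 -0.52575425]
```

View pics/over3.png

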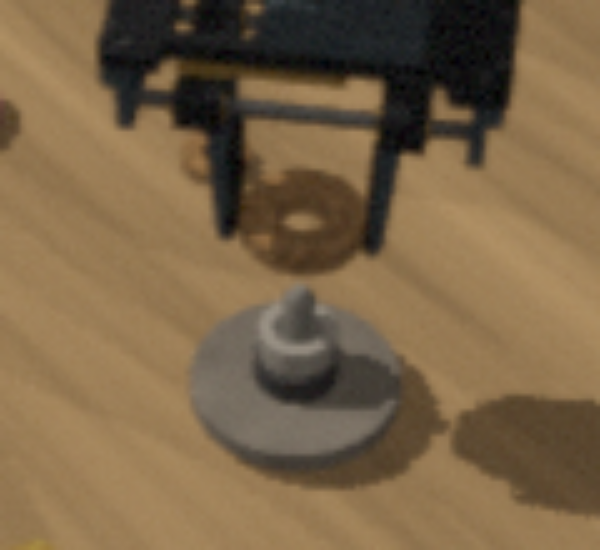

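The cork hangs level, centred at (303,220), right above the post tip at (301,288). Lowering.

Request:
arm_command(steps=[[0, 0, 0.08, 0, 0, 0], [0, 0, 0.16, 0, 0, 0], [0, 0, 0.23, 0, 0, 0], [0, 0, 0.3, 0, 0, 0], [0, 0, 0.36, 0, 0, 0], [0, 0, 0.4, 0, 0, 0], [0, 0, 0.44, 0, 0, 0], [0, 0, 0.44, 0, 0, 0]])

```text
t: 32.25
tcp_pos: [0.4489, -0.1167, 0.0721]
ee_rot: [-3.141, 0.0, 0.75]
wrist_force: [0.2, 0.0, -0.0]
width: 0.0614
gripper_force: 15.0
```

Request:
arm_command(steps=[[0, 0, 0.03, 0, 0, 0], [0, 0, 0.06, 0, 0, 0], [0, 0, 0.08, 0, 0, 0], [0, 0, 0.086, 0, 0, 0], [0, 0, 0.086, 0, 0, 0]])

```text
t: 32.88
tcp_pos: [0.4491, -0.1167, 0.062]
ee_rot: [-3.142, 0.0, 0.75]
wrist_force: [-0.9, -0.0, -0.5]
width: 0.061
gripper_force: 15.0
```

Request:
arm_command(steps=[[0, 0, 0.003, 0, 0, 0], [0, 0, 0.006, 0, 0, 0], [0, 0, 0.006, 0, 0, 0]])

```text
t: 33.25
tcp_pos: [0.449, -0.1167, 0.0613]
ee_rot: [3.142, -0.0, 0.75]
wrist_force: [-0.1, -0.1, -1.0]
width: 0.0616
gripper_force: 15.0
```

Request:
arm_command(steps=[[0, 0, 0.003, 0, 0, 0], [0, 0, 0.005, 0, 0, 0], [0, 0, 0.005, 0, 0, 0]])

```text
t: 33.62
tcp_pos: [0.4491, -0.1167, 0.0611]
ee_rot: [3.141, -0.0, 0.75]
wrist_force: [-2.3, 1.9, 11.8]
width: 0.0617
gripper_force: 15.0
```

Request:
arm_command(steps=[[0, 0, -0.006, 0, 0, 0], [0, 0, -0.006, 0, 0, 0]])

```text
t: 33.88
tcp_pos: [0.4491, -0.1167, 0.0614]
ee_rot: [3.141, -0.0, 0.75]
wrist_force: [-1.0, -0.5, -1.3]
width: 0.0612
gripper_force: 15.0
```

Request:
arm_command(steps=[[0, 0, 0, 0, 0, 0], [0, 0, 0, 0, 0, 0], [0, 0, 0, 0, 0, 0], [0, 0, 0, 0, 0, 0], [0, 0, 0, 0, 0, 0]], grip=1)

```text
t: 34.5
tcp_pos: [0.449, -0.1167, 0.0614]
ee_rot: [-3.142, 0.0, 0.75]
wrist_force: [0.2, 0.5, -0.6]
width: 0.0916
gripper_force: 0.0
```

Request:
arm_command(steps=[[0, 0, -0.1, 0, 0, 0], [0, 0, -0.3, 0, 0, 0], [0, 0, -0.6, 0, 0, 0], [0, 0, -0.71, 0, 0, 0], [0, 0, -0.71, 0, 0, 0]])

```text
t: 35.12
tcp_pos: [0.4495, -0.1168, 0.1474]
ee_rot: [3.14, -0.001, 0.75]
wrist_force: [-0.2, -0.0, -0.3]
width: 0.0913
gripper_force: 0.0
```

Request:
arm_command(steps=[[0.2, 0.152, 0, 0, 0, 0], [0.41, 0.304, 0, 0, 0, 0], [0.616, 0.456, 0, 0, 0, 0], [0.616, 0.456, 0, 0, 0, 0]])

```text
t: 35.62
tcp_pos: [0.5415, -0.106, 0.1452]
ee_rot: [-3.141, 0.0, 0.751]
wrist_force: [-1.0, -0.3, -1.7]
width: 0.0908
gripper_force: 0.0
```

Request:
arm_command(steps=[[0.2, 0.152, 0, 0, 0, 0], [0.41, 0.304, 0, 0, 0, 0], [0.616, 0.456, 0, 0, 0, 0], [0.616, 0.456, 0, 0, 0, 0]])

```text
t: 36.12
tcp_pos: [0.6321, -0.0958, 0.1453]
ee_rot: [-3.141, 0.001, 0.751]
wrist_force: [-0.1, -0.9, 0.4]
width: 0.0913
gripper_force: 0.0
```

Request:
arm_command(steps=[[0, 0, 0.25, 0, 0, 0], [0, 0, 0.5, 0, 0, 0], [0, 0, 0.75, 0, 0, 0], [0, 0, 0.92, 0, 0, 0], [0, 0, 0.98, 0, 0, 0], [0, 0, 0.98, 0, 0, 0]])

```text
t: 36.88
tcp_pos: [0.6309, -0.096, 0.0289]
ee_rot: [-3.141, 0.001, 0.75]
wrist_force: [0.6, 0.7, -0.0]
width: 0.0914
gripper_force: 0.0
```

```bash
python3 - <<'E'
from h import *
a=manip.grab_frame("scene")[:,:,::-1]
s=manip.read_state();print(s['tcp_pos'],s['wrist_force'])
cv2.imwrite("pics/s6.png",a)
cv2.imwrite("pics/nt.png",cv2.resize(a[120:260,210:380],(680,560)))
E
```

```text
[ 0.63156948 -0.09608315  0.02947678] [ 1.2336962  -0.75092127  0.59252955]
```

View pics/nt.png

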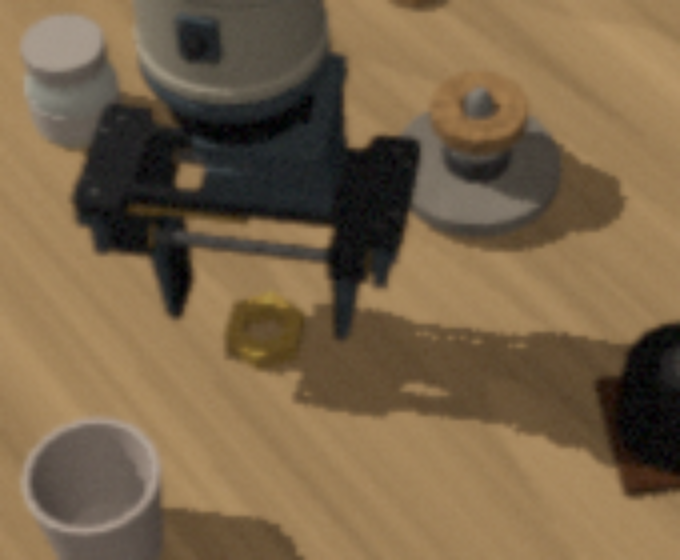

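The nut (265,330 in the crop) lies between the fingers with flats facing them; the cork sits on the sleeve with the post showing. I lower, grip and lift.

Request:
arm_command(steps=[[0, 0, 0.08, 0, 0, 0], [0, 0, 0.15, 0, 0, 0], [0, 0, 0.19, 0, 0, 0], [0, 0, 0.19, 0, 0, 0]])

```text
t: 37.42
tcp_pos: [0.6315, -0.0958, 0.0057]
ee_rot: [-3.141, 0.0, 0.75]
wrist_force: [0.7, -0.6, 0.9]
width: 0.091
gripper_force: 0.0
```

Request:
arm_command(steps=[[0, 0, 0, 0, 0, 0], [0, 0, 0, 0, 0, 0], [0, 0, 0, 0, 0, 0], [0, 0, 0, 0, 0, 0], [0, 0, 0, 0, 0, 0], [0, 0, 0, 0, 0, 0], [0, 0, 0, 0, 0, 0]], grip=0, grip_force=25)

```text
t: 38.3
tcp_pos: [0.6318, -0.0959, 0.0062]
ee_rot: [3.142, -0.0, 0.75]
wrist_force: [-0.6, 0.3, -0.0]
width: 0.0437
gripper_force: 25.0
```

Request:
arm_command(steps=[[0, 0, -0.08, 0, 0, 0], [0, 0, -0.25, 0, 0, 0], [0, 0, -0.45, 0, 0, 0], [0, 0, -0.65, 0, 0, 0], [0, 0, -0.85, 0, 0, 0], [0, 0, -1, 0, 0, 0], [0, 0, -1, 0, 0, 0]])

```text
t: 39.17
tcp_pos: [0.6325, -0.0961, 0.1276]
ee_rot: [3.14, -0.001, 0.75]
wrist_force: [-0.3, 0.6, -1.3]
width: 0.0436
gripper_force: 25.0
```

Request:
arm_command(steps=[[-0.1, -0.074, 0, 0, 0, 0], [-0.22, -0.163, 0, 0, 0, 0], [-0.34, -0.252, 0, 0, 0, 0], [-0.45, -0.333, 0, 0, 0, 0], [-0.55, -0.407, 0, 0, 0, 0], [-0.616, -0.456, 0, 0, 0, 0]])

```text
t: 39.92
tcp_pos: [0.5394, -0.1063, 0.1258]
ee_rot: [-3.141, 0.0, 0.75]
wrist_force: [1.5, -0.5, -0.7]
width: 0.0441
gripper_force: 25.0
```

Request:
arm_command(steps=[[-0.1, -0.074, 0, 0, 0, 0], [-0.22, -0.163, 0, 0, 0, 0], [-0.34, -0.252, 0, 0, 0, 0], [-0.45, -0.333, 0, 0, 0, 0], [-0.55, -0.407, 0, 0, 0, 0], [-0.6, -0.444, 0, 0, 0, 0], [-0.616, -0.456, 0, 0, 0, 0], [-0.616, -0.456, 0, 0, 0, 0]])

```text
t: 40.92
tcp_pos: [0.4494, -0.1168, 0.1263]
ee_rot: [3.141, -0.0, 0.75]
wrist_force: [0.9, 0.0, -1.5]
width: 0.0436
gripper_force: 25.0
```

```bash
python3 - <<'E'
from h import *
a=manip.grab_frame("scene")[:,:,::-1]
s=manip.read_state();print(s['tcp_pos'],s['wrist_force'])
cv2.imwrite("pics/s7.png",a)
cv2.imwrite("pics/over4.png",cv2.resize(a[85:195,270:390],(600,550)))
E
```

```text
[ 0.44949826 -0.11675411  0.12623689] [-0.06637584 -0.7130727  -1.22349263]
```

View pics/over4.png

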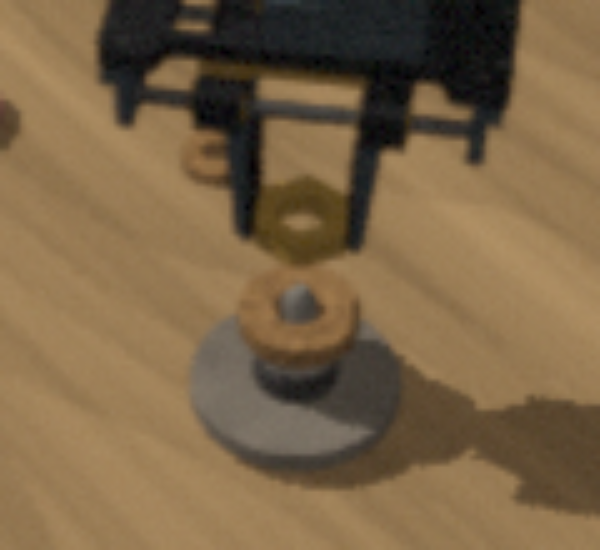

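The nut is centred at (302,219), above the post tip at (300,287). Lowering.

Request:
arm_command(steps=[[0, 0, 0.07, 0, 0, 0], [0, 0, 0.14, 0, 0, 0], [0, 0, 0.21, 0, 0, 0], [0, 0, 0.27, 0, 0, 0], [0, 0, 0.32, 0, 0, 0], [0, 0, 0.36, 0, 0, 0], [0, 0, 0.39, 0, 0, 0], [0, 0, 0.39, 0, 0, 0]])

```text
t: 41.98
tcp_pos: [0.449, -0.1167, 0.0793]
ee_rot: [-3.141, 0.0, 0.75]
wrist_force: [-0.0, 0.1, -1.6]
width: 0.0435
gripper_force: 25.0
```

Request:
arm_command(steps=[[0, 0, 0.01, 0, 0, 0], [0, 0, 0.018, 0, 0, 0], [0, 0, 0.022, 0, 0, 0], [0, 0, 0.022, 0, 0, 0]])

```text
t: 42.48
tcp_pos: [0.449, -0.1167, 0.0768]
ee_rot: [-3.142, -0.0, 0.75]
wrist_force: [1.0, -0.2, -1.1]
width: 0.0435
gripper_force: 25.0
```

Request:
arm_command(steps=[[0, 0, 0.003, 0, 0, 0], [0, 0, 0.005, 0, 0, 0], [0, 0, 0.005, 0, 0, 0]])

```text
t: 42.85
tcp_pos: [0.449, -0.1167, 0.0762]
ee_rot: [3.142, 0.0, 0.75]
wrist_force: [-0.3, 0.7, 0.3]
width: 0.0435
gripper_force: 25.0
```

Request:
arm_command(steps=[[0, 0, 0.002, 0, 0, 0], [0, 0, 0.004, 0, 0, 0], [0, 0, 0.004, 0, 0, 0]])

```text
t: 43.22
tcp_pos: [0.4491, -0.1167, 0.0762]
ee_rot: [3.141, -0.0, 0.75]
wrist_force: [-2.4, 0.3, 12.3]
width: 0.0436
gripper_force: 25.0
```

Request:
arm_command(steps=[[0, 0, -0.006, 0, 0, 0], [0, 0, -0.006, 0, 0, 0]])

```text
t: 43.48
tcp_pos: [0.4491, -0.1167, 0.0764]
ee_rot: [3.142, -0.0, 0.75]
wrist_force: [0.6, -0.4, -1.3]
width: 0.0438
gripper_force: 25.0
```

Request:
arm_command(steps=[[0, 0, 0, 0, 0, 0], [0, 0, 0, 0, 0, 0], [0, 0, 0, 0, 0, 0], [0, 0, 0, 0, 0, 0], [0, 0, 0, 0, 0, 0]], grip=1)

```text
t: 44.1
tcp_pos: [0.4491, -0.1167, 0.0764]
ee_rot: [3.142, -0.0, 0.75]
wrist_force: [0.4, -0.0, -0.1]
width: 0.0898
gripper_force: 0.0
```

Request:
arm_command(steps=[[0, 0, -0.1, 0, 0, 0], [0, 0, -0.3, 0, 0, 0], [0, 0, -0.6, 0, 0, 0], [0, 0, -0.9, 0, 0, 0], [0, 0, -1, 0, 0, 0]])

```text
t: 44.72
tcp_pos: [0.4498, -0.117, 0.1989]
ee_rot: [3.138, -0.002, 0.75]
wrist_force: [0.9, 0.0, -1.2]
width: 0.091
gripper_force: 0.0
```

Request:
arm_command(steps=[[-0.3, 0.3, 0, 0, 0, 0], [-0.6, 0.6, 0, 0, 0, 0], [-0.9, 0.9, 0, 0, 0, 0], [-0.9, 0.9, 0, 0, 0, 0], [-0.9, 0.9, 0, 0, 0, 0]])

```text
t: 45.35
tcp_pos: [0.4432, -0.2689, 0.1961]
ee_rot: [-3.14, 0.0, 0.75]
wrist_force: [-0.2, -0.7, -0.5]
width: 0.0911
gripper_force: 0.0
```

```bash
python3 - <<'E'
from h import *
a=manip.grab_frame("scene")[:,:,::-1];b=manip.grab_frame("top")[:,:,::-1]
s=manip.read_state();print(s['tcp_pos'],s['wrist_force'])
cv2.imwrite("pics/fin.png",np.hstack([cv2.resize(a[95:205,270:390],(400,367)),cv2.resize(b[200:310,286:406],(400,367))]))
E
```

```text
[ 0.44355217 -0.2682658   0.1962894 ] [-0.18206058 -0.11363394  0.91799887]
```

View pics/fin.png

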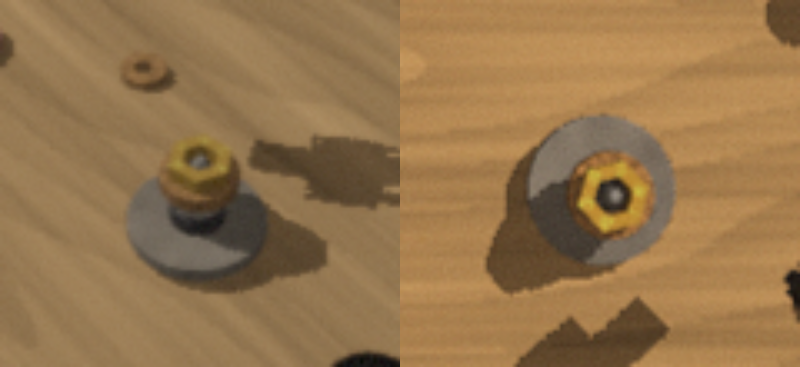

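The stack stands complete: nut at (200,165) in the left crop and (613,197) in the right, flat on the cork with the post tip in its bore. I hand in.

```bash
python3 -c "
from plant import manip
print(manip.finish_job())"
```

```text
the job is handed in; nothing more can be done
None
```

The wheel set is on the round-foot post in the order asked (stone wheel, sleeve, cork wheel, hex nut). Each part was lowered until it touched the one below, the jar, screwdriver and cup were not touched, and the job was handed in at about 45 s.

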